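# Grease the test plug and hold it home in the sprung socket

## Task

Take the larger of the two test plugs from the stand, dip the end of its pin well below the rim of the grease pot and lift it out again. Then put the pin into the round socket on the control panel and push down against the sprung plunger until the plug's collar sits flat on the socket's top face, and finish while still gripping the plug and holding it there with a moderate push: do not let go, and do not lean on it hard. Leave the pot, the small plug, the screwdriver and the controller where they are.

Things in the scene. Friction and masses are not known exactly. Their poses are not given: they have to be found in the camera images.
- plug: The larger test plug, loose, upright in a hole of the stand, 0.1 to 0.2 kg, round. Origin on its axis at its collar's underside, z up to the handle. Below: a brass pin, 16 mm diameter, 30 mm long, chamfered end. Above: a steel collar, 40 mm diameter, 8 mm thick, then a black handle, 24 mm diameter, from 8 to 70 mm above the origin.
- plug_grip (a point): Point on the axis of the larger plug's handle, 40 mm above the underside of the collar: a good height for the TCP.
- plug_tip (a point): Centre of the lower end of the larger plug's pin, 30 mm below the underside of the collar.
- stand: Aluminium block fixed to the bench, 140 (its x) x 60 x 50 mm high, origin at the centre of its underside. Two holes in its top, 20 mm diameter, 42 mm deep, at x = -35 and +35 mm, hold the two plugs by their pins, collars lying on the top; which plug is in which hole varies. Fingers closing along its y axis have the most room.
- pot: Plain steel grease pot, loose, 0.3 to 0.6 kg: round and straight-walled, open at the top, 68 mm outer and 62 mm inner diameter, 40 mm high, inner floor 5 mm above the bench. Origin at the centre of its underside. Nothing solid is inside.
- pot_rim (a point): Centre of the pot's mouth, at rim height (40 mm above its origin).
- panel: Half-built control panel fixed on the bench: steel plate 300 (its x) x 240 x 4 mm, origin at the centre of its underside. Wiring ducts 50 mm high, 30 mm wide, at y = -100 and +100 mm; contactors up to 82 mm high and terminals at its +x end (x 42 to 118 mm). The socket stands at x = -60 mm, y = 0.
- socket: Grey socket block on the panel, 60 x 60 x 66 mm, its top face 70 mm above the bench; origin at the centre of its underside. A round vertical hole, 25 mm diameter, in the middle of the top; its flat top face is the hard stop for the plug's collar.
- socket_rim (a point): Centre of the socket's hole, level with the socket's top face, 70 mm above the bench.
- plunger_top (a point): Centre of the top of the brass plunger (21 mm diameter) in the socket's hole; 10 mm below the top face when free. It moves down with the plunger.
- plunger (a joint): How far the plunger is pushed down (m): 0 when free, 0.020 when the pin is fully in and the collar sits on the socket's top face; its own travel ends at 0.023. Its spring pushes back with about 2 N at first and 9 N at 0.020, more than the plug's weight: it lifts the plug again unless held down.
- spare_plug: Bystander: the smaller test plug in the other hole of the stand: 12 mm pin, 30 mm collar, 16 mm handle up to 45 mm above the stand's top. Origin on its axis at the collar's underside.
- screwdriver: Bystander: screwdriver about 200 mm long, lying on the bench.
- controller: Bystander: flat white controller unit, 100 x 140 x 35 mm, lying on the bench. Origin at the centre of its underside.
There are look-alikes about, which are no part of the job. What is shaped like the pot but pink is not meant.

How it is judged:
By the outcome, as a careful person would: the job done as asked, in the order asked, and still so for the second after the job is handed in, while the arm keeps its last pose, push and grip.
It also fails if it takes over 54 s, if anything falls off the work surface, if the arm or the gripper's body presses on something with over 40 N, if the wrist force passes 120 N, or if a joint passes its speed limit or range.

## Robot

A 6-joint arm with a two-finger parallel gripper is mounted at the origin on the work surface. World frame = base frame: x ahead of the robot, y to its left, z up, the work surface at z = 0. Lengths are in m, angles in rad, forces in N, time in s.
With the tool pointing down it reaches from about 0.35 to 0.975 m from the base axis. Payload 4.9 kg.
Tool frame: the origin (TCP) lies between the finger pads, 19 mm behind the fingertips; this is the grasp point; z points along the fingers, y is the line along which they close (so a half turn about z gives the same grasp; the last joint's range is limited). The gripper opens to 85 mm and grips with 20 to 120 N. Pads are 22 mm wide; open, the fingers measure 114 mm over their backs; the gripper's body (76 mm by 85 mm) begins 54 mm behind the grasp point. The pads swing forward as they close: fully open they stand 13 mm farther back than shut.
Start: joints at [-1.239, 0.053, 1.613, -0, 1.476, -0.119], TCP at [0.272, -0.563, 0.25] pointing down, gripper open.
Joint ranges: [-3.01, 3.01], [-1.01, 2.22], [0.06, 2.58], [-1.02, 4.17], [0.09, 2.62], [-3.14, 3.14]. Speed limits (rad/s): [2.57, 2.57, 3.14, 3.14, 3.14, 3.14].

## Interface

Orientations are given as a rotation vector (axis times angle).
In Python, from station import get_obs, optics, ctrl gives the robot as it stands.
- The arm moves only by the shell command python3 -m pendant 'ROWS' [FORCE]. ROWS is JSON, a list of rows, each a list of 3 entries, a list of its own where there are three numbers: the shift along the tool's x, y, z in mm, then the turn, a rotation vector about the tool's x, y, z in rad, then the opening, from 0 (shut) to 1 (fully open). A call has 1 to 12 rows; each row shifts and turns the commanded pose from where the row before left it, along the tool's axes as they then stand; what a row does not reach is not made up. A row lasts 1/12 s, in which the tool goes at most 41.7 mm and 7.16 degrees, less where a joint would pass 70% of its speed; a pose out of reach is approached as far as the arm can. A call is refused whole if a number of a shift passes 41.7 or a number of a turn 0.125, either way. A call with a gripper value outside its range is refused whole. The fingers move at their own pace and stop on an object; FORCE is the grip in N (left out, the last holds). Time passes only in rows, so rows that do not move let the fingers close. It gives the time, the measured TCP pose, the force, the opening and the grip force at its end, in the units of the state.
- get_obs(): the state, without advancing time (a new reading comes with each control period).
- optics.get_image(name): name is "side" or "top"; returns the picture (420x560x3 uint8, red, green, blue); there is no depth.
- optics.camera_model(name): a dict with "fx", "fy", "cx", "cy" (pixels), "distortion" ([k1, k2, p1, p2, k3] as OpenCV has them; the pictures are not rectified), "cam_to_world" (4x4, takes a point from camera to world coordinates). Camera axes: x right, y up, looking along -z (the intrinsics and any distortion apply to the point x, -y, -z); pixel columns grow to the right and rows downward; lengths in m; the calibration is good to about 2 mm. A picture is of the moment at which its call begins. camera_model takes no time and is no camera call.
- ctrl.finish_job(): hands the job in; it is judged then, once.
The state is a dict: "t": time; "q": joint angles; "dq": joint speeds; "effort": joint torques, N m; "tool_pos": TCP position; "tool_rot": TCP orientation; "contact_force": force on the tool from outside, world axes, zero at the start; "wrist_torque": the same for the moment, N m; "opening": finger opening in m; "grip_force": force on a finger pad.
Only numpy, scipy, OpenCV 4.12 (cv2) and the standard library are available. Lean on these libraries where they do the work, as an engineer would, in place of code of your own. Each camera call takes 0.05 s, during which the arm holds its last target. There are 200 camera calls.

## Working session

There is one attempt and no reset: what is moved stays moved. The work goes in short steps, Python scripts to look and compute and a shell command to move; the robot and the scene stay as the last step left them, time stands still between calls to the robot, and variables do not carry over. Pictures are saved under pics/ and viewed, at most 10 in all, crops included, and the job is handed in when it is done.

```bash
mkdir -p pics; ls; python3 - <<'E'
from station import get_obs, optics, ctrl
import cv2
for n in ("side","top"):
    cv2.imwrite(f"pics/{n}0.png",optics.get_image(n)[:,:,::-1]); print(optics.camera_model(n))
o=get_obs();print(o)
E
```

```text
pics
{'fx': 440.9715891458379, 'fy': 440.9715891458379, 'cx': 277.84711593859186, 'cy': 204.923825721446, 'distortion': array([-0.11840199,  0.        ,  0.        ,  0.        ,  0.        ]), 'cam_to_world': array([[-0.70673174,  0.45846153, -0.53883511, -0.01278724],
       [-0.70726678, -0.47660456,  0.52213197,  0.59289644],
       [-0.01743385,  0.75010741,  0.66108618,  0.7710535 ],
       [ 0.        ,  0.        ,  0.        ,  1.        ]])}
{'fx': 478.0183958473638, 'fy': 478.0183958473638, 'cx': 285.13108078357794, 'cy': 207.42734133535296, 'distortion': array([-0.12826509,  0.        ,  0.        ,  0.        ,  0.        ]), 'cam_to_world': array([[-0.02217813,  0.98824843, -0.15123876,  0.33503772],
       [-0.99975266, -0.02167181,  0.0049955 ,  0.03551243],
       [ 0.00165917,  0.15131214,  0.98848464,  1.43280596],
       [ 0.        ,  0.        ,  0.        ,  1.        ]])}
{'t': 0.1, 'q': array([-1.23900228e+00,  5.32688623e-02,  1.61415630e+00,  2.83853733e-05,
        1.47598091e+00, -1.19030720e-01]), 'dq': array([ 0.0002827 , -0.00157524, -0.00158527, -0.00057703, -0.00206387,
       -0.00121845]), 'effort': array([ 6.98194390e-05, -3.94904315e+01, -3.71362996e+01, -4.52335121e-05,
        3.96241856e-03, -6.27806628e-06]), 'tool_pos': array([ 0.27213565, -0.56206177,  0.24889978]), 'tool_rot': array([-3.06035717e+00, -7.01764285e-01,  2.58177418e-04]), 'contact_force': array([ 0.46872738,  0.08101602, -0.10621257]), 'wrist_torque': array([ 0.04476303, -0.03218384, -0.06513669]), 'grip_force': 0.0, 'opening': 0.08551698711161633}
```

View pics/top0.png

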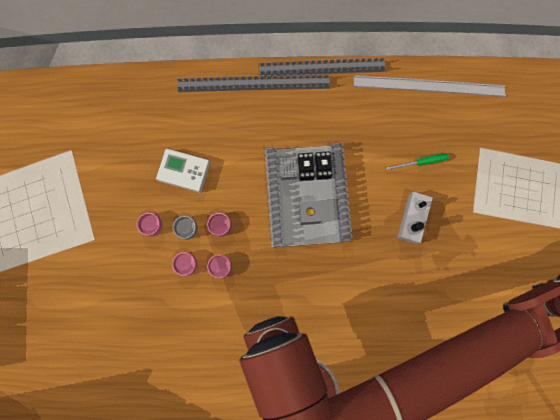

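View pics/side0.png

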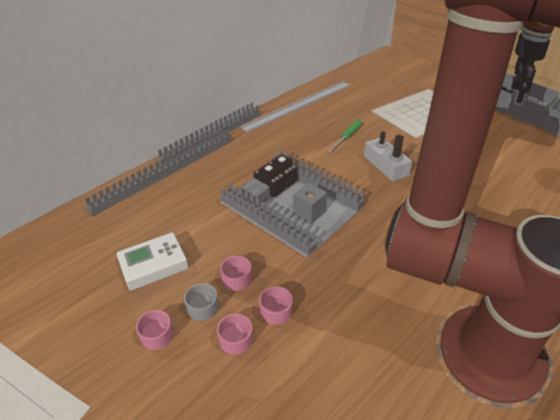

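The top view shows the larger plug at about (418,227), with the small one at (422,204) in the same stand. The socket's brass plunger is at (311,212). Five pot-shaped things are there: pink at (149,224), (219,224), (184,264) and (219,266), and grey at (185,227). The grey one is the plain steel pot. I'll measure and check it in an enlarged crop.

```bash
cat > h.py <<'E'
import numpy as np, cv2
from station import get_obs, optics
def ray(n,u,v):
    m=optics.camera_model(n);K=np.array([[m['fx'],0,m['cx']],[0,m['fy'],m['cy']],[0,0,1]])
    p=cv2.undistortPoints(np.array([[[u,v]]],float),K,m['distortion'])[0,0]
    T=m['cam_to_world'];return T[:3,3],T[:3,:3]@np.array([p[0],-p[1],-1])
def onz(n,u,v,z):
    o,d=ray(n,u,v);return o+d*(z-o[2])/d[2]
def proj(n,P):
    m=optics.camera_model(n);K=np.array([[m['fx'],0,m['cx']],[0,m['fy'],m['cy']],[0,0,1]])
    T=m['cam_to_world'];c=T[:3,:3].T@(np.array(P)-T[:3,3]);c=c*[1,-1,-1]
    return cv2.projectPoints(c.reshape(1,1,3),np.zeros(3),np.zeros(3),K,m['distortion'])[0].ravel()
def two(p,q):
    a,b=ray('top',*p),ray('side',*q)
    s=np.linalg.lstsq(np.c_[a[1],-b[1]],b[0]-a[0],rcond=None)[0]
    A=a[0]+s[0]*a[1];B=b[0]+s[1]*b[1];return (A+B)/2,np.linalg.norm(A-B)
def blobs(mask,box,amin=15):
    x0,y0,x1,y1=box;m=np.zeros(mask.shape,np.uint8);m[y0:y1,x0:x1]=mask[y0:y1,x0:x1]
    n,_,st,c=cv2.connectedComponentsWithStats(m)
    return [(st[i].tolist(),c[i].round(1).tolist()) for i in range(1,n) if st[i,4]>=amin]
E
python3 - <<'E'
from h import *
t=cv2.imread('pics/top0.png');s=cv2.imread('pics/side0.png')
def cr(i,x,y,w=80,h=60,k=5): return cv2.resize(i[y:y+h,x:x+w],None,fx=k,fy=k,interpolation=cv2.INTER_CUBIC)
out=np.vstack([np.hstack([cr(t,375,185),cr(t,145,195)]),np.hstack([cr(t,270,185),cr(s,350,125)])])
cv2.imwrite('pics/crop0.png',out)
for n,i,bx in(('top',t,(395,185,440,250)),('side',s,(360,125,415,185))):
    print(n,'dark',blobs((i.max(2)<50).astype(np.uint8),bx,8))
hs=cv2.cvtColor(t,cv2.COLOR_BGR2HSV)
print('brass',blobs(((hs[...,1]>120)&(hs[...,2]>120)).astype(np.uint8),(298,198,325,225)))
for n,i,bx in(('top',t,(165,210,204,243)),('side',s,(180,280,222,322))):
    h=cv2.cvtColor(i,cv2.COLOR_BGR2HSV);print(n,'grey',blobs((h[...,1]<70).astype(np.uint8),bx))
h=hs;bx=(396,188,438,246)
m=np.zeros(h.shape[:2],np.uint8);m[bx[1]:bx[3],bx[0]:bx[2]]=((h[...,1]<60)&(h[...,2]>90))[bx[1]:bx[3],bx[0]:bx[2]]
print('stand',cv2.minAreaRect(cv2.findNonZero(m)))
E
```

```text
top dark [([419, 202, 7, 5, 26], [422.1, 203.9]), ([411, 222, 13, 9, 80], [417.3, 226.2])]
side dark []
brass [([307, 209, 7, 6, 37], [310.1, 211.5])]
top grey [([173, 216, 24, 23, 452], [184.5, 227.2])]
side grey [([184, 283, 35, 38, 1051], [201.2, 301.3])]
stand ((414.82305908203125, 217.31536865234375), (23.329740524291992, 49.1152458190918), 15.255118370056152)
```

View pics/crop0.png

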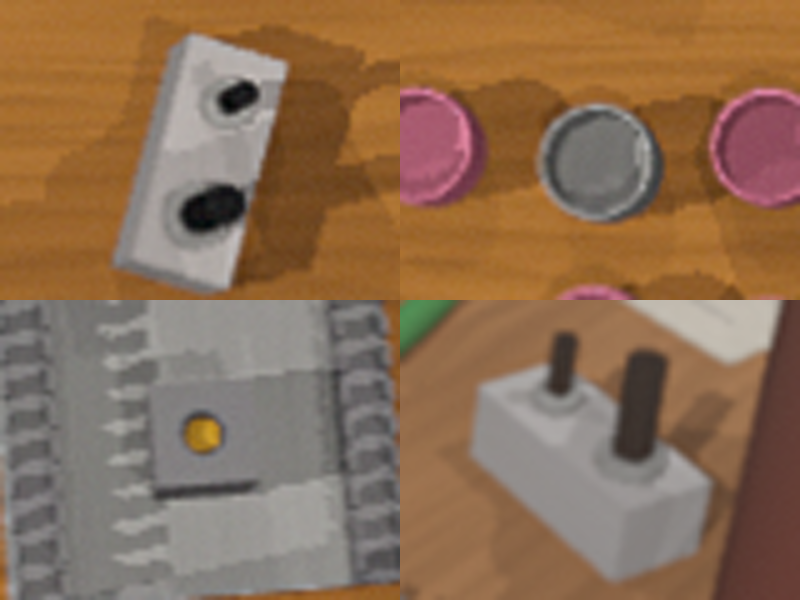

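The crop confirms three things. The large plug has the thicker, taller handle, in the lower hole of the stand with its top at about (419.5,225.7). The grey steel pot sits at (184.3,226.8) between pink ones. The socket hole is at (310.3,210.9).

```bash
python3 - <<'E'
from h import *
f=lambda a:np.round(np.array(a)*1000,1)
print('plug top z120',f(onz('top',419.4,225.6,.12)),'side',f(onz('side',398.8,136.8,.12)), [ (f(a),f(b)) for a,b in [two((419.4,225.6),(398.8,136.8))]])
print('spare top z95',f(onz('top',423.8,203.3,.095)),f(onz('side',382.7,132,.095)))
P=[onz('top',375+x/5-.4,185+y/5-.4,.05) for x,y in((192,38),(288,65),(232,292))]
print('stand corners',f(P),'lens',f([np.linalg.norm(P[1]-P[0]),np.linalg.norm(P[2]-P[1])]),'long dir deg',np.degrees(np.arctan2(*(P[1]-P[2])[1::-1])),'ctr',f((P[0]+P[2])/2))
print('socket',f(onz('top',310.3,210.9,.07)),'plunger',f(onz('top',310.1,211.5,.06)))
for z in(.04,):print('pot',f(onz('top',184.2,226.7,z)),f(onz('side',201.2,294,z)))
print('ctlr',f(onz('top',183,170,.035)))
s=cv2.imread('pics/side0.png');h=cv2.cvtColor(s,cv2.COLOR_BGR2HSV)
# socket via side: predicted pixel of each measured point
for nm,p in(('socket',onz('top',310.3,210.9,.07)),('pot',onz('top',184.2,226.7,.04)),('plug',onz('top',419.4,225.6,.12))):print(nm,proj('side',p).round(1))
def cr(i,x,y,w=80,h=60,k=5): return cv2.resize(i[y:y+h,x:x+w],None,fx=k,fy=k,interpolation=cv2.INTER_CUBIC)
cv2.imwrite('pics/crop1.png',np.hstack([cr(s,270,170),cr(s,160,270)]))
from scipy.spatial.transform import Rotation as R
print(R.from_rotvec(get_obs()['tool_rot']).as_matrix().round(3))
E
```

```text
plug top z120 [ 476.3 -344.9  120. ] side [ 478.9 -348.2  120. ] [(array([ 476.3, -343.8,  123.1]), np.float64(0.6))]
spare top z95 [ 543.  -369.1   95. ] [ 545.2 -373.2   95. ]
stand corners [[ 584.  -352.2   50. ]
 [ 566.6 -409.5   50. ]
 [ 432.6 -366.8   50. ]] lens [ 59.9 140.7] long dir deg -17.659225153605593 ctr [ 508.3 -359.5   50. ]
socket [531.8 -43.7  70. ] plunger [531.5 -43.6  60. ]
pot [497.2 327.   40. ] [500.5 321.5  40. ]
ctlr [669.7 333.6  35. ]
socket [309.2 193.9]
pot [200.1 296.4]
plug [398.9 137.6]
[[ 0.9    0.436 -0.001]
 [ 0.436 -0.9    0.002]
 [ 0.    -0.002 -1.   ]]
```

View pics/crop1.png

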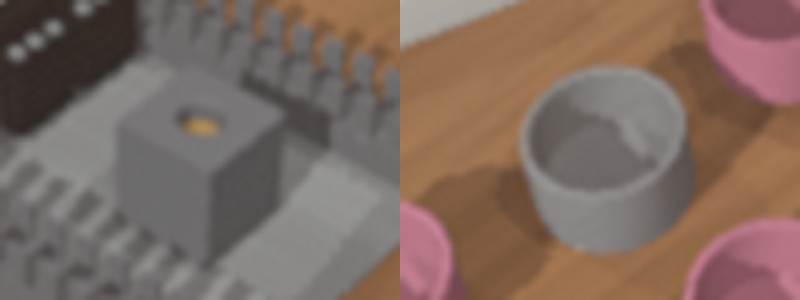

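The side view agrees: the socket hole is at about (309.6,193.2) against a predicted (309.2,193.9), and the pot rim is at (200.6,296.2) against (200.1,296.4). Plug axis is at about (476.5,-346.5). I'll move above it.

```bash
python3 -m pendant '[[[28,-10.5,3],[0,0,0],1],[[28,-10.5,3],[0,0,0],1],[[28,-10.5,3],[0,0,0],1],[[28,-10.5,3],[0,0,0],1],[[28,-10.5,3],[0,0,0],1],[[28,-10.5,3],[0,0,0],1],[[28,-10.5,3],[0,0,0],1],[[28,-10.5,3],[0,0,0],1],[[28,-10.5,3],[0,0,0],1],[[28,-10.5,3],[0,0,0],1],[[0,0,0],[0,0,0.109],1],[[0,0,0],[0,0,0.109],1]]' 40
python3 -m pendant '[[[0,0,0],[0,0,0.109],1],[[0,0,0],[0,0,0.109],1],[[0,0,0],[0,0,0.109],1],[[0,0,0],[0,0,0.109],1],[[0,0,0],[0,0,0.109],1],[[0,0,0],[0,0,0],1],[[0,0,0],[0,0,0],1]]'
cat >> h.py <<'E'
from scipy.spatial.transform import Rotation as R
def togo(x,y,z):
    o=get_obs();M=R.from_rotvec(o['tool_rot']).as_matrix()
    print('pos',(o['tool_pos']*1000).round(1),'yaw',np.degrees(np.arctan2(M[1,0],M[0,0])).round(2),'tilt',M[:,2].round(4),'F',o['contact_force'].round(1),'open',o['opening'].round(4),'grip',o['grip_force'],'t',o['t'])
    print('tool mm to go',(M.T@(np.array([x,y,z])-o['tool_pos']*1000)).round(1))
E
python3 -c "
from h import *
togo(476.5,-346.5,92)"
```

```text
t: 1.1
tool_pos: [0.4793, -0.3442, 0.2189]
tool_rot: [-3.119, -0.361, 0.002]
contact_force: [-0.2, 0.2, 1.2]
opening: 0.0857
grip_force: 0.0
t: 1.68
tool_pos: [0.4784, -0.3459, 0.2195]
tool_rot: [-3.104, 0.484, 0.001]
contact_force: [-0.4, 0.5, 0.5]
opening: 0.0855
grip_force: 0.0Traceback (most recent call last):
  File "<string>", line 3, in <module>
    togo(476.5,-346.5,92)
    ~~~~^^^^^^^^^^^^^^^^^
  File "h.py", line 24, in togo
    print('pos',(o['tool_pos']*1000).round(1),'yaw',np.degrees(np.arctan2(M[1,0],M[0,0])).round(2),'tilt',M[:,2].round(4),'F',o['contact_force'].round(1),'open',o['opening'].round(4),'grip',o['grip_force'],'t',o['t'])
                                                                                                                                                                 ^^^^^^^^^^^^^^^^^^
AttributeError: 'float' object has no attribute 'round'
```

```bash
sed -i "s/o\['opening'\].round(4)/round(o['opening'],4)/" h.py
python3 -m pendant '[[[-1.6,1.1,16],[0,0,0],1],[[0,0,16],[0,0,0],1],[[0,0,16],[0,0,0],1],[[0,0,16],[0,0,0],1],[[0,0,16],[0,0,0],1],[[0,0,16],[0,0,0],1],[[0,0,16],[0,0,0],1],[[0,0,15],[0,0,0],1],[[0,0,0],[0,0,0],1],[[0,0,0],[0,0,0],1]]'
python3 - <<'E'
from h import *
togo(476.5,-346.5,92)
i=optics.get_image('side');j=optics.get_image('top')
f=lambda i,x,y:cv2.resize(i[y:y+100,x:x+100,::-1],(400,400),interpolation=cv2.INTER_CUBIC)
cv2.imwrite('pics/g1.png',np.hstack([f(i,345,90),f(j,370,180)]))
E
```

```text
t: 2.52
tool_pos: [0.4761, -0.346, 0.092]
tool_rot: [-3.102, 0.486, 0.003]
contact_force: [0.5, -0.7, 0.2]
opening: 0.0857
grip_force: 0.0
pos [ 476.1 -346.    92. ] yaw -17.8 tilt [-0.0019  0.0018 -1.    ] F [ 0.5 -0.7  0.2] open 0.0857 grip 0.0 t 2.5167
tool mm to go [ 0.5  0.3 -0. ]
```

View pics/g1.png

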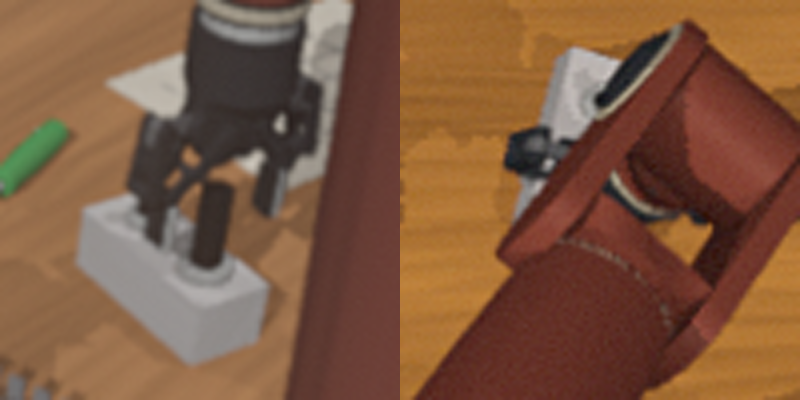

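The side crop shows the black handle at (212,225) standing between the two fingers. I'll close on it.

```bash
python3 -m pendant '[[[0,0,0],[0,0,0],0],[[0,0,0],[0,0,0],0],[[0,0,0],[0,0,0],0],[[0,0,0],[0,0,0],0],[[0,0,0],[0,0,0],0],[[0,0,0],[0,0,0],0],[[0,0,0],[0,0,0],0],[[0,0,0],[0,0,0],0],[[0,0,0],[0,0,0],0],[[0,0,0],[0,0,0],0]]' 70
python3 -m pendant '[[[0,0,-5],[0,0,0],0],[[0,0,-10],[0,0,0],0],[[0,0,-15],[0,0,0],0],[[0,0,-20],[0,0,0],0],[[0,0,-20],[0,0,0],0],[[0,0,-20],[0,0,0],0],[[0,0,-15],[0,0,0],0],[[0,0,-5],[0,0,0],0],[[0,0,0],[0,0,0],0],[[0,0,0],[0,0,0],0]]'
python3 - <<'E'
from h import *
togo(497,326.5,200)
i=optics.get_image('side')
cv2.imwrite('pics/g2.png',cv2.resize(i[60:180,330:490,::-1],(800,600),interpolation=cv2.INTER_CUBIC))
E
```

```text
t: 3.45
tool_pos: [0.477, -0.3469, 0.0935]
tool_rot: [3.103, -0.489, 0.001]
contact_force: [-0.9, -0.1, 3.2]
opening: 0.0224
grip_force: 68.5
t: 4.28
tool_pos: [0.4764, -0.3463, 0.2025]
tool_rot: [-3.103, 0.488, 0.001]
contact_force: [-0.1, 0.2, -1.3]
opening: 0.0225
grip_force: 68.6
pos [ 476.4 -346.3  202.5] yaw -17.89 tilt [-6.e-04  6.e-04 -1.e+00] F [-0.1  0.2 -1.3] open 0.0225 grip 68.58983874320984 t 4.2833
tool mm to go [-187.1 -646.6    2.8]
```

View pics/g2.png

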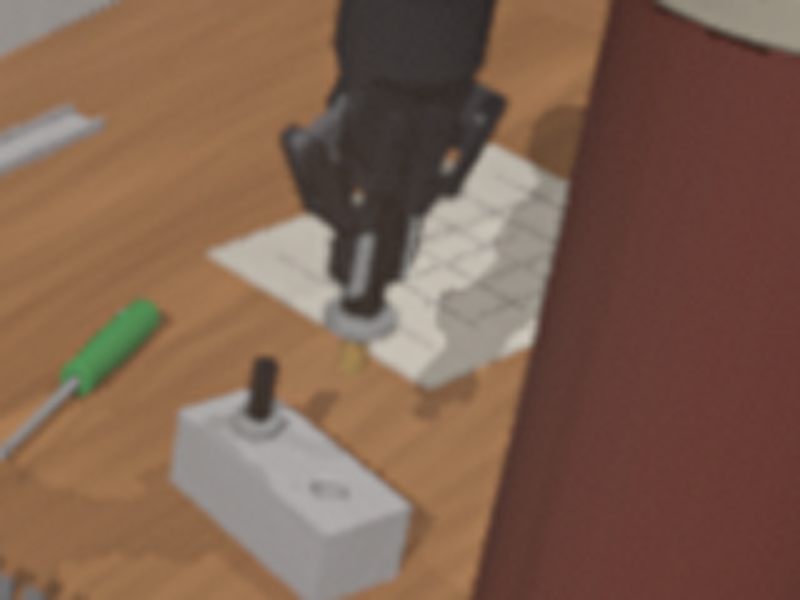

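The plug is held upright and the large hole, at about (330,490) in the crop, is empty. The small plug is undisturbed. Next is the pot.

```bash
python3 -m pendant '[[[-5,-17,0],[0,0,0],0],[[-10,-34.5,0],[0,0,0],0],[[-10,-34.5,0],[0,0,0],0],[[-10,-34.5,0],[0,0,0],0],[[-10,-34.5,0],[0,0,0],0],[[-10,-34.5,0],[0,0,0],0],[[-10,-34.5,0],[0,0,0],0],[[-10,-34.5,0],[0,0,0],0],[[-10,-34.5,0],[0,0,0],0],[[-10,-34.5,0],[0,0,0],0],[[-10,-34.5,0],[0,0,0],0],[[-10,-34.5,0],[0,0,0],0]]'
python3 -m pendant '[[[-10,-34.5,0],[0,0,0],0],[[-10,-34.5,0],[0,0,0],0],[[-10,-34.5,0],[0,0,0],0],[[-10,-34.5,0],[0,0,0],0],[[-10,-34.5,0],[0,0,0],0],[[-10,-34.5,0],[0,0,0],0],[[-7,-25,0],[0,0,0],0],[[-4,-15,0],[0,0,0],0],[[0,0,0],[0,0,0],0],[[0,0,0],[0,0,0],0],[[0,0,0],[0,0,0],0]]'
python3 - <<'E'
from h import *
togo(497,326.5,90)
i=optics.get_image('side')
cv2.imwrite('pics/g3.png',cv2.resize(i[190:340,110:310,::-1],(800,600),interpolation=cv2.INTER_CUBIC))
E
```

```text
t: 5.33
tool_pos: [0.4875, 0.0684, 0.2015]
tool_rot: [3.103, -0.488, -0.004]
contact_force: [0.4, -0.5, -1.4]
opening: 0.0225
grip_force: 68.8
t: 6.25
tool_pos: [0.4969, 0.3219, 0.2022]
tool_rot: [3.102, -0.489, -0.002]
contact_force: [-1.2, -0.3, -0.2]
opening: 0.0225
grip_force: 68.9
pos [496.9 321.9 202.2] yaw -17.92 tilt [-0.0013 -0.0013 -1.    ] F [-1.2 -0.3 -0.2] open 0.0225 grip 68.94256353378296 t 6.25
tool mm to go [ -1.3  -4.6 112.2]
```

View pics/g3.png

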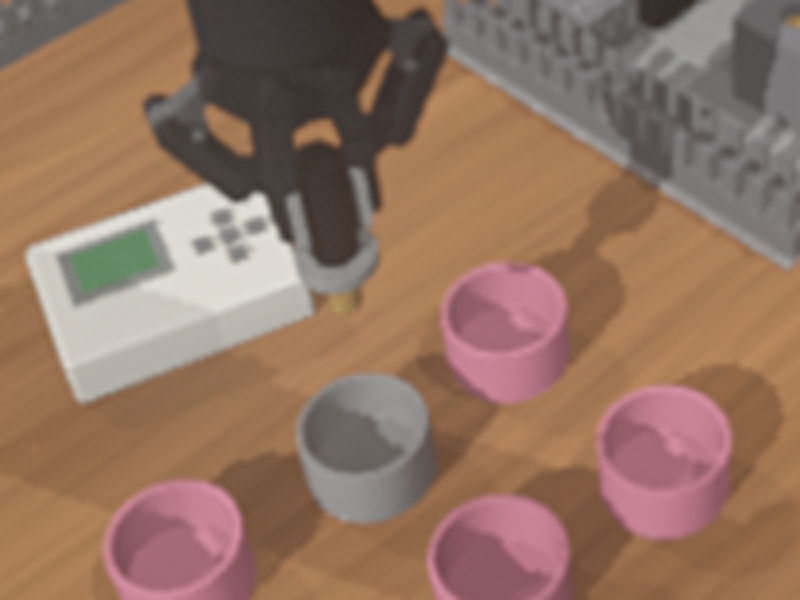

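The plug tip is at crop (345,308), with the grey pot mouth directly below at (366,435). I'll dip and lift.

```bash
python3 -c "
from h import *
print(proj('side',(.4969,.3219,.129)),(110+345/4,190+308/4))"
python3 -m pendant '[[[-1.3,-4.6,6],[0,0,0],0],[[0,0,15],[0,0,0],0],[[0,0,15],[0,0,0],0],[[0,0,15],[0,0,0],0],[[0,0,15],[0,0,0],0],[[0,0,15],[0,0,0],0],[[0,0,15],[0,0,0],0],[[0,0,10],[0,0,0],0],[[0,0,6],[0,0,0],0],[[0,0,0],[0,0,0],0],[[0,0,0],[0,0,0],0],[[0,0,0],[0,0,0],0]]'
python3 -m pendant '[[[0,0,0],[0,0,0],0],[[0,0,-6],[0,0,0],0],[[0,0,-12],[0,0,0],0],[[0,0,-15],[0,0,0],0],[[0,0,-15],[0,0,0],0],[[0,0,-15],[0,0,0],0],[[0,0,-15],[0,0,0],0],[[0,0,-15],[0,0,0],0],[[0,0,-15],[0,0,0],0],[[0,0,-6],[0,0,0],0],[[0,0,0],[0,0,0],0]]'
python3 -c "
from h import *
togo(531.7,-43.7,160)"
```

```text
[195.83790563 266.82945401] (196.25, 267.0)
t: 7.3
tool_pos: [0.4983, 0.3279, 0.0922]
tool_rot: [-3.102, 0.489, -0.002]
contact_force: [-0.4, 0.5, -1.4]
opening: 0.0224
grip_force: 69.0
t: 8.22
tool_pos: [0.4989, 0.3284, 0.2087]
tool_rot: [-3.1, 0.488, -0.007]
contact_force: [-0.0, -0.2, -2.2]
opening: 0.0224
grip_force: 69.0
pos [498.9 328.4 208.7] yaw -17.88 tilt [ 0.0052  0.0027 -1.    ] F [-0.  -0.2 -2.2] open 0.0224 grip 68.95784139633179 t 8.2167
tool mm to go [145.3 344.3  47.9]
```

```bash
python3 -m pendant '[[[7,17,0],[0,0,0],0],[[13.5,32,0],[0,0,0],0],[[13.5,32,0],[0,0,0],0],[[13.5,32,0],[0,0,0],0],[[13.5,32,0],[0,0,0],0],[[13.5,32,0],[0,0,0],0],[[13.5,32,0],[0,0,0],0],[[13.5,32,0],[0,0,0],0],[[13.5,32,0],[0,0,0],0],[[13.5,32,0],[0,0,0],0],[[13.5,32,0],[0,0,0],0],[[3.3,7.3,0],[0,0,0],0]]'
python3 -m pendant '[[[0,0,10],[0,0,0],0],[[0,0,15],[0,0,0],0],[[0,0,15],[0,0,0],0],[[0,0,8],[0,0,0],0],[[0,0,0],[0,0,0],0],[[0,0,0],[0,0,0],0],[[0,0,0],[0,0,0],0]]'
python3 - <<'E'
from h import *
togo(531.7,-43.7,113.5)
o=get_obs();M=R.from_rotvec(o['tool_rot']).as_matrix()
tip=o['tool_pos']+M@[0,0,.0735]
print('tip',tip, 'pred side px',proj('side',tip),'crop',(proj('side',tip)-[250,130])*6.667, 'hole crop',(np.array([309.6,193.2])-[250,130])*6.667)
i=optics.get_image('side')
cv2.imwrite('pics/g4.png',cv2.resize(i[130:220,250:370,::-1],(800,600),interpolation=cv2.INTER_CUBIC))
cv2.imwrite('pics/t4.png',optics.get_image('top')[:,:,::-1])
E
```

```text
t: 9.22
tool_pos: [0.5298, -0.0487, 0.2044]
tool_rot: [3.1, -0.495, -0.001]
contact_force: [0.3, 0.5, -0.2]
opening: 0.0226
grip_force: 69.1
t: 9.8
tool_pos: [0.5304, -0.044, 0.1576]
tool_rot: [-3.104, 0.487, -0.001]
contact_force: [-0.4, -0.3, -0.8]
opening: 0.0223
grip_force: 69.1
pos [530.4 -44.  157.6] yaw -17.83 tilt [ 9.e-04 -1.e-04 -1.e+00] F [-0.4 -0.3 -0.8] open 0.0223 grip 69.09568548202515 t 9.8
tool mm to go [ 1.1 -0.7 44.1]
tip [ 0.53049694 -0.04399106  0.08407286] pred side px [309.87916102 189.69394959] crop [399.21436655 397.97956189] hole crop [397.3532 421.3544]
```

View pics/g4.png

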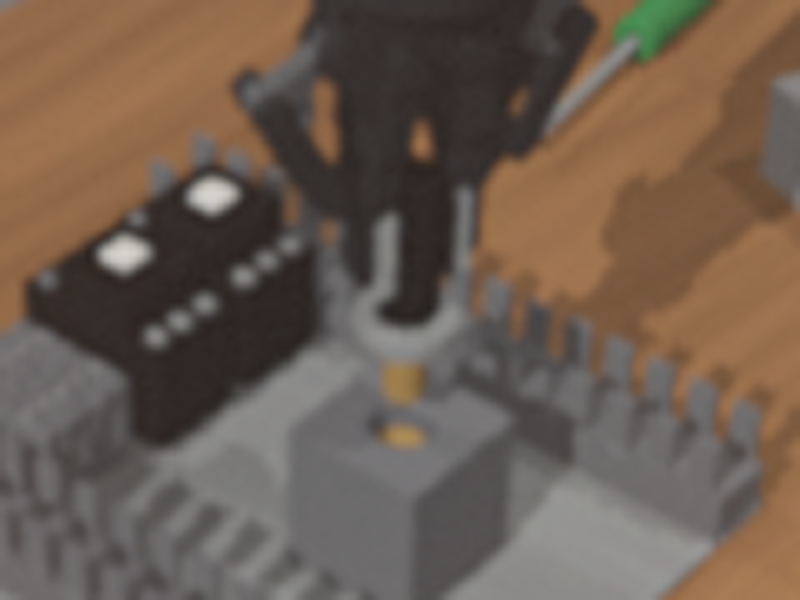

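The pin is at crop (404,390), over the hole at (401,428), within about 1.5 mm of centre. I'll go down gently.

```bash
python3 -m pendant '[[[1,-0.6,5],[0,0,0],0],[[0,0,5],[0,0,0],0],[[0,0,5],[0,0,0],0],[[0,0,4],[0,0,0],0],[[0,0,3],[0,0,0],0],[[0,0,3],[0,0,0],0],[[0,0,3],[0,0,0],0],[[0,0,3],[0,0,0],0],[[0,0,0],[0,0,0],0],[[0,0,0],[0,0,0],0]]'
python3 -c "
from h import *
togo(531.5,-43.8,113.5)"
```

```text
t: 10.73
tool_pos: [0.5313, -0.0444, 0.1264]
tool_rot: [3.103, -0.488, -0.0]
contact_force: [-1.7, -0.1, 3.3]
opening: 0.0225
grip_force: 69.3
pos [531.3 -44.4 126.4] yaw -17.89 tilt [-1.e-04 -1.e-04 -1.e+00] F [-1.7 -0.1  3.3] open 0.0225 grip 69.30339932441711 t 10.7333
tool mm to go [ 0.  -0.6 12.9]
```

Spring force is consistent with about 7 mm of plunger travel, so the pin is in the hole.

```bash
python3 -m pendant '[[[0,0,3],[0,0,0],0],[[0,0,3],[0,0,0],0],[[0,0,2],[0,0,0],0],[[0,0,2],[0,0,0],0],[[0,0,0],[0,0,0],0],[[0,0,0],[0,0,0],0]]'
python3 -m pendant '[[[0,0,1],[0,0,0],0],[[0,0,0],[0,0,0],0],[[0,0,0],[0,0,0],0]]'
python3 -m pendant '[[[0,0,1],[0,0,0],0],[[0,0,0],[0,0,0],0],[[0,0,0],[0,0,0],0]]'
```

```text
t: 11.23
tool_pos: [0.5318, -0.0445, 0.1167]
tool_rot: [3.103, -0.488, 0.002]
contact_force: [-2.1, 0.9, 6.9]
opening: 0.0225
grip_force: 69.5
t: 11.48
tool_pos: [0.5318, -0.0445, 0.1158]
tool_rot: [3.103, -0.488, 0.002]
contact_force: [-2.5, 0.1, 7.0]
opening: 0.0232
grip_force: 69.6
t: 11.73
tool_pos: [0.5318, -0.0445, 0.1149]
tool_rot: [3.103, -0.488, 0.002]
contact_force: [-2.5, 2.0, 6.4]
opening: 0.0222
grip_force: 69.6
```

```bash
python3 -m pendant '[[[0,0,1],[0,0,0],0],[[0,0,0],[0,0,0],0],[[0,0,0],[0,0,0],0]]'
python3 -m pendant '[[[0,0,0.5],[0,0,0],0],[[0,0,0],[0,0,0],0],[[0,0,0],[0,0,0],0]]'
python3 -m pendant '[[[0,0,0.5],[0,0,0],0],[[0,0,0],[0,0,0],0],[[0,0,0],[0,0,0],0]]'
```

```text
t: 11.98
tool_pos: [0.5318, -0.0444, 0.1139]
tool_rot: [3.103, -0.488, 0.002]
contact_force: [-2.9, 1.1, 7.4]
opening: 0.0224
grip_force: 69.7
t: 12.23
tool_pos: [0.5319, -0.0444, 0.1135]
tool_rot: [3.103, -0.488, 0.002]
contact_force: [-2.3, -0.7, 7.2]
opening: 0.0224
grip_force: 69.8
t: 12.48
tool_pos: [0.5319, -0.0445, 0.1135]
tool_rot: [3.103, -0.488, 0.002]
contact_force: [-4.7, 0.8, 10.3]
opening: 0.0225
grip_force: 69.9
```

```bash
python3 -m pendant '[[[0,0,0.5],[0,0,0],0],[[0,0,0],[0,0,0],0],[[0,0,0],[0,0,0],0],[[0,0,0],[0,0,0],0]]'
python3 -m pendant '[[[0,0,0.3],[0,0,0],0],[[0,0,0],[0,0,0],0],[[0,0,0],[0,0,0],0],[[0,0,0],[0,0,0],0]]'
```

```text
t: 12.82
tool_pos: [0.532, -0.0445, 0.1135]
tool_rot: [3.103, -0.488, 0.002]
contact_force: [-5.4, 0.7, 12.5]
opening: 0.0221
grip_force: 70.1
t: 13.15
tool_pos: [0.532, -0.0445, 0.1135]
tool_rot: [3.103, -0.488, 0.002]
contact_force: [-6.2, 0.9, 12.9]
opening: 0.0225
grip_force: 70.2
```

```bash
python3 -m pendant '[[[0,0,0.6],[0,0,0],0],[[0,0,0],[0,0,0],0],[[0,0,0],[0,0,0],0],[[0,0,0],[0,0,0],0]]'
python3 -m pendant '[[[0,0,0.6],[0,0,0],0],[[0,0,0],[0,0,0],0],[[0,0,0],[0,0,0],0],[[0,0,0],[0,0,0],0]]'
python3 - <<'E'
from h import *
togo(531.5,-43.8,113.5); print(get_obs()['wrist_torque'].round(2))
i=optics.get_image('side');j=optics.get_image('top')
k=lambda a,b:cv2.resize(a,b,interpolation=cv2.INTER_CUBIC)
a=k(i[150:225,275:350,::-1],(600,600));b=k(j[:,:,::-1],(200,150))
b=np.vstack([b,k(j[150:250,120:250,::-1],(200,154)),k(j[140:260,380:480,::-1],(200,240))])
b=np.vstack([b,np.zeros((600-b.shape[0],200,3),np.uint8)])
cv2.imwrite('pics/g5.png',np.hstack([a,b]))
E
```

```text
t: 13.48
tool_pos: [0.5321, -0.0445, 0.1135]
tool_rot: [3.103, -0.488, 0.002]
contact_force: [-7.6, 0.5, 15.6]
opening: 0.0222
grip_force: 70.6
t: 13.82
tool_pos: [0.5321, -0.0445, 0.1135]
tool_rot: [3.103, -0.488, 0.002]
contact_force: [-8.9, 0.9, 19.1]
opening: 0.0225
grip_force: 70.9
pos [532.1 -44.5 113.5] yaw -17.88 tilt [ 1.e-03 -5.e-04 -1.e+00] F [-8.9  0.9 19.1] open 0.0225 grip 70.89014410972595 t 13.8167
tool mm to go [-0.8 -0.5 -0. ]
[0.3  1.63 0.01]
```

View pics/g5.png

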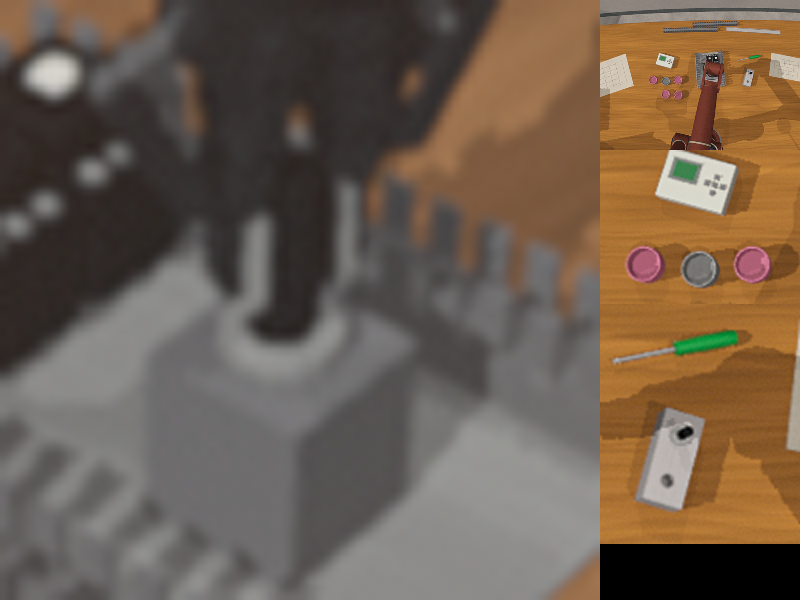

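The collar lies on the socket's top face at crop (280,350), with no gap. The pot, small plug, screwdriver and controller look undisturbed. I'll hold briefly to check it's steady, then hand in.

```bash
python3 -m pendant '[[[0,0,0],[0,0,0],0],[[0,0,0],[0,0,0],0],[[0,0,0],[0,0,0],0],[[0,0,0],[0,0,0],0],[[0,0,0],[0,0,0],0],[[0,0,0],[0,0,0],0]]' && python3 -c "
from station import ctrl
print(ctrl.finish_job())"
```

```text
t: 14.42
tool_pos: [0.5321, -0.0445, 0.1134]
tool_rot: [3.103, -0.488, 0.002]
contact_force: [-9.5, 1.4, 19.3]
opening: 0.0222
grip_force: 70.9
the job is handed in; nothing more can be done
None
```

I dipped the larger plug about 20 mm below the pot's rim, seated it in the socket with the collar flat on the top face, and handed the job in at 14.4 s, still gripping it and pushing down with about 19 N.

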